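# Unload a staked power supply from its hold-down fixture

## Robot

A 6-joint arm with a two-finger parallel gripper is mounted at the origin on the work surface. World frame = base frame: x ahead of the robot, y to its left, z up, the work surface at z = 0. Lengths are in m, angles in degrees, forces in N, time in s.
With the tool pointing down it reaches from about 0.325 to 0.85 m from the base axis. Payload 15.5 kg.
Tool frame: the origin (TCP) lies midway between the tips of the shut fingers; the grasp point (between the pads) lies 19 mm behind it; z points along the fingers, y is the line along which they close (so a half turn about z gives the same grasp; the last joint's range is limited). The gripper opens to 91 mm and grips with 3 to 60 N. Pads are 32 mm wide; open, the fingers measure 118 mm over their backs; the gripper's body (76 mm by 178 mm) begins 60 mm behind the grasp point.
Start: joints at [-69.414, 28.281, 77.091, -0, 74.628, -5.472], TCP at [0.275, -0.561, 0.214] pointing down, gripper open.
Joint ranges: [-166.48, 166.48], [-47.26, 123.95], [12.59, 153.08], [-70.14, 250.14], [6.76, 159.57], [-176.63, 176.63]. Speed limits (degrees/s): [108.29, 108.29, 147.25, 172.46, 172.46, 172.46].

## Interface

Orientations are given as a 3x3 rotation matrix whose columns are the frame's x, y, z axes.
In Python, from bench import ctrl gives the robot as it stands. The module is installed in compiled form; this text tells all that it offers. Calls block until the motion is done:
- ctrl.goto(position, orientation): joint-space move of the TCP to a pose.
- ctrl.move_l(position, vel=0.15, ori=None, contact_N=None): straight line of the TCP; ori=None keeps the orientation; vel is the mean speed in m/s. With contact_N (N) it stops when the force on the tool has changed by that much, and returns True; else False.
- ctrl.movej(angles): joint-space move.
- ctrl.command_gripper(opening): opening from 0.0 (shut) to 1.0 (fully open); the grip force is fixed at half the most; returns when the fingers have stopped.
- ctrl.sleep(seconds).
- ctrl.ik(position, orientation): joint angles nearest the present ones, or None.
- ctrl.read_camera(name): name is "scene" or "top" or "wrist"; returns the picture (384x512x3 uint8, blue, green, red); there is no depth.
- ctrl.camera_params(name): a dict with "fx", "fy", "cx", "cy" (pixels), "pose" (4x4, takes a point from camera to world coordinates); the wrist camera has in their place "T_tool_cam" (4x4, takes a point from camera to tool coordinates, whose origin is the TCP and whose axes are the flange's). Camera axes: x right, y up, looking along -z (the intrinsics and any distortion apply to the point x, -y, -z); pixel columns grow to the right and rows downward; lengths in m; the calibration is good to about 2 mm. A picture is of the moment at which its call begins: read the wrist's pose just before it. camera_params takes no time and is no camera call.
A pose or a line that the arm cannot do raises ctrl.MotionError and nothing moves.
- ctrl.sign_off(): hands the job in; it is judged then, once.
Readings, each from a call of its own:
- ctrl.current_t(): time.
- ctrl.current_q(): joint angles.
- ctrl.current_dq(): joint speeds.
- ctrl.current_effort(): joint torques, N m.
- ctrl.current_tool_pos(): TCP position.
- ctrl.current_eef_rot(): TCP orientation.
- ctrl.current_contact_force(): force on the tool from outside, world axes, zero at the start.
- ctrl.current_wrist_torque(): the same for the moment, N m.
- ctrl.current_grip_width(): opening from 0.0 (shut) to 1.0 (fully open).
- ctrl.current_grasp_force(): force on a finger pad.
Only numpy, scipy, OpenCV 4.12 (cv2) and the standard library are available. Lean on these libraries where they do the work, as an engineer would, in place of code of your own. Each camera call takes 0.05 s, during which the arm holds its last target. There are 200 camera calls.

## Task

The glue on the power supply in the fixture has set: lift off the three hold-down bridges and stand them all upright in the black parking tray, then take the power supply out, keep it level and set it down gently in the empty pocket of the clear blister tray. After that put each bridge back into the seat of its own colour on the fixture, both feet fully down in the sockets, and do not knock the glue bottle.

Things in the scene. Friction and masses are not known exactly. Their poses are not given: they have to be found in the camera images.
- supply: open-frame power supply, loose, 0.32 kg: aluminium channel holding a green board. Block 130(x)x56(y)x40(z) mm, straight sides, gripped across the 56 mm. Origin: centre of underside; z up. Same either way round. Starts on the fixture plate (10 mm above bench) under the bridges; stops and sockets around it end 20 mm above bench. The twin in the blister tray is fixed, not this one
- bridge_red: red hold-down bridge, loose, 0.16 kg. Origin: midway between its feet, at their underside; z up, y along the beam. Two feet 28(x)x16(y)x5 mm at y=+-62; beam 14(x)x140(y) mm, z=42 to 52; red grip block in the middle 14(x)x30(y) mm, z=52 to 84. Same either way round. Starts in the red seat, spanning the power supply, its grip 48 mm from the next bridge's
- bridge_yellow: yellow hold-down bridge, loose, 0.16 kg. Origin: midway between its feet, at their underside; z up, y along the beam. Two feet 28(x)x16(y)x5 mm at y=+-62; beam 14(x)x140(y) mm, z=42 to 52; yellow grip block in the middle 14(x)x30(y) mm, z=52 to 84. Same either way round. Starts in the yellow seat, spanning the power supply, its grip 48 mm from the next bridge's
- bridge_blue: blue hold-down bridge, loose, 0.16 kg. Origin: midway between its feet, at their underside; z up, y along the beam. Two feet 28(x)x16(y)x5 mm at y=+-62; beam 14(x)x140(y) mm, z=42 to 52; blue grip block in the middle 14(x)x30(y) mm, z=52 to 84. Same either way round. Starts in the blue seat, spanning the power supply, its grip 48 mm from the next bridge's
- seat_red: red seat of the fixture, fixed: two red sockets, the supply lying between. Origin: midway between them on the fixture plate (10 mm above the bench); z up, y socket to socket. Sockets at y=+-62 mm, opening 42(x)x28(y), floor z=3, rim z=10 mm. A bridge's feet stand in them (play 7 mm in x, 6 in y). Seats are side by side, 48 mm apart in x, colours in any order
- seat_yellow: yellow seat of the fixture, fixed: two yellow sockets, the supply lying between. Origin: midway between them on the fixture plate (10 mm above the bench); z up, y socket to socket. Sockets at y=+-62 mm, opening 42(x)x28(y), floor z=3, rim z=10 mm. A bridge's feet stand in them (play 7 mm in x, 6 in y). Seats are side by side, 48 mm apart in x, colours in any order
- seat_blue: blue seat of the fixture, fixed: two blue sockets, the supply lying between. Origin: midway between them on the fixture plate (10 mm above the bench); z up, y socket to socket. Sockets at y=+-62 mm, opening 42(x)x28(y), floor z=3, rim z=10 mm. A bridge's feet stand in them (play 7 mm in x, 6 in y). Seats are side by side, 48 mm apart in x, colours in any order
- parking: black parking tray, fixed, open box 240(x)x190(y)x14 mm, walls and floor 4 mm thick. Origin: centre of its underside; z up. Room for the three bridges standing side by side along x, beams along y
- blister: clear blister tray with two pockets, fixed. Origin: tray underside at the centre of the EMPTY pocket; z up. That pocket is 78(x)x152(y) mm, floor z=3, rim z=10 mm: the supply goes in with its length along y, either way round. The filled pocket, a fixed supply up to z=43 mm, is centred at x=+100 mm
- glue: bystander: white bottle with red cap, 48 mm across, 125 mm high, standing; origin at the centre of its underside
There are look-alikes about, which are no part of the job. What is shaped like the bridge_red but brown is not meant.

How it is judged:
By the outcome, as a careful person would: the job done as asked, in the order asked, and still so for the second after the job is handed in, with the robot touching nothing.
It also fails if it takes over 147 s, if anything falls off the work surface, if the arm or the gripper's body presses on something with over 40 N, if the wrist force passes 120 N, or if a joint passes its speed limit or range.

## Working session

There is one attempt and no reset: what is moved stays moved. The work goes in short steps, each a Python script; the robot and the scene stay as the last script left them, time stands still between calls to the robot, and variables do not carry over. Pictures are saved under pics/ and viewed, at most 14 in all, crops included, and the job is handed in when it is done.

```bash
mkdir -p pics; python3 - <<'E'
from bench import ctrl
import cv2,numpy as np
np.set_printoptions(precision=4,suppress=True)
for n in("scene","top"):
    im=ctrl.read_camera(n); cv2.imwrite(f"pics/{n}0.png",im)
    print(n,ctrl.camera_params(n))
print(ctrl.camera_params("wrist"),ctrl.current_t(),ctrl.current_eef_rot())
E
```

```text
scene {'fx': 472.15716163179763, 'fy': 472.15716163179763, 'cx': 258.38838337776133, 'cy': 189.9311451556296, 'pose': array([[ 0.8741, -0.4066,  0.2659,  0.9345],
       [ 0.4856,  0.7139, -0.5046, -0.7638],
       [ 0.0153,  0.5701,  0.8214,  1.2267],
       [ 0.    ,  0.    ,  0.    ,  1.    ]])}
top {'fx': 411.22153576237577, 'fy': 411.22153576237577, 'cx': 257.5016741137282, 'cy': 194.5944966887447, 'pose': array([[-0.0172,  0.9946, -0.1024,  0.4502],
       [-0.9998, -0.0179, -0.0066, -0.0415],
       [-0.0084,  0.1023,  0.9947,  1.1139],
       [ 0.    ,  0.    ,  0.    ,  1.    ]])}
{'fx': 324.05277245310054, 'fy': 324.05277245310054, 'cx': 256.6984001608815, 'cy': 184.7718607849402, 'T_tool_cam': array([[-0.0007,  0.9588,  0.2842,  0.08  ],
       [ 1.    ,  0.0007,  0.0001,  0.0012],
       [-0.0001,  0.2842, -0.9588, -0.1717],
       [ 0.    ,  0.    ,  0.    ,  1.    ]])} 0.1 [[ 0.8984  0.4392 -0.0004]
 [ 0.4392 -0.8984  0.001 ]
 [ 0.0001 -0.0011 -1.    ]]
```

View pics/top0.png

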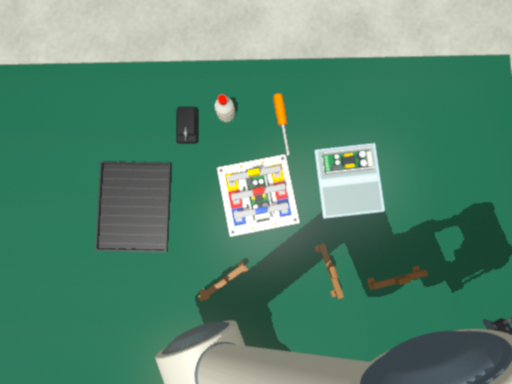

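View pics/scene0.png

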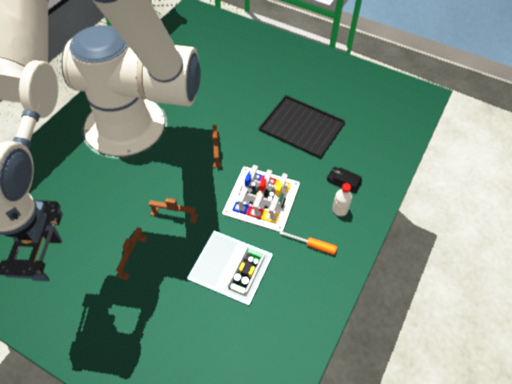

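```bash
cat > h.py <<'E'
from bench import ctrl
import cv2,numpy as np
np.set_printoptions(precision=4,suppress=True)
def R(yaw):  # tool down, tool x axis at yaw (deg)
    c,s=np.cos(np.radians(yaw)),np.sin(np.radians(yaw))
    return np.array([[c,s,0],[s,-c,0],[0,0,-1.]])
def wpose():
    T=np.eye(4);T[:3,:3]=ctrl.current_eef_rot();T[:3,3]=ctrl.current_tool_pos()
    return T@ctrl.camera_params("wrist")["T_tool_cam"]
def cast(px,z,name="top",pose=None):
    p=ctrl.camera_params(name); P=p["pose"] if pose is None else pose
    px=np.atleast_2d(np.array(px,float))
    d=np.c_[(px[:,0]-p["cx"])/p["fx"],-(px[:,1]-p["cy"])/p["fy"],-np.ones(len(px))]@P[:3,:3].T
    return P[:3,3]+d*((z-P[2,3])/d[:,2])[:,None]
def snap(name):
    P=wpose();im=ctrl.read_camera("wrist");cv2.imwrite(f"pics/{name}.png",im);np.save(f"pics/{name}.npy",P);return im,P
E
python3 - <<'E'
from h import *
t={'fixture':(258,195),'parking':(134,207),'blister':(350,181),'glue':(225,110)}
for n,p in t.items(): print(n,cast(p,0.01))
for n in ('blister','fixture','parking'):
    c=cast(t[n],.01)[0]
    for y in (0,180):
        q=ctrl.ik([c[0]-.05,c[1],.25],R(y)); print(n,y,q)
    ctrl.goto([c[0]-.05,c[1],.25],R(0)); ctrl.sleep(.3); snap('w_'+n)
print(ctrl.current_t())
im=cv2.hconcat([cv2.resize(cv2.imread(f'pics/w_{n}.png'),(400,300)) for n in('blister','parking')])
cv2.imwrite('pics/bp.png',im)
E
```

```text
fixture [[ 0.5627 -0.0355  0.01  ]]
parking [[0.5362 0.2995 0.01  ]]
blister [[ 0.5962 -0.2848  0.01  ]]
glue [[0.8    0.0514 0.01  ]]
blister 0 [-33.0886  25.7748  75.5942  -0.      78.631   56.9114]
blister 180 [ -33.0886   25.7748   75.5942   -0.       78.631  -123.0886]
fixture 0 [-10.6223  17.208   89.6009  -0.      73.1911  79.3777]
fixture 180 [ -10.6223   17.208    89.6009   -0.       73.1911 -100.6223]
parking 0 [ 25.6394  21.9821  82.0109  -0.      76.0069 115.6394]
parking 180 [ 25.6394  21.9821  82.0109  -0.      76.0069 -64.3606]
4.8583
```

View pics/w_fixture.png

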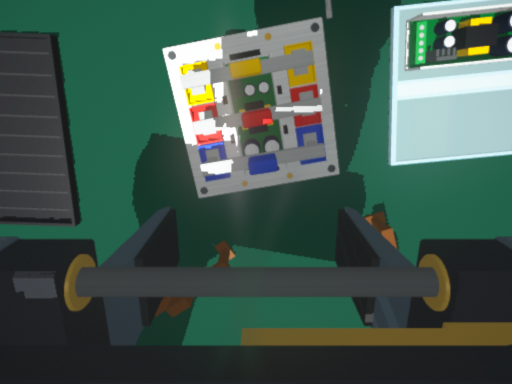

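View pics/bp.png

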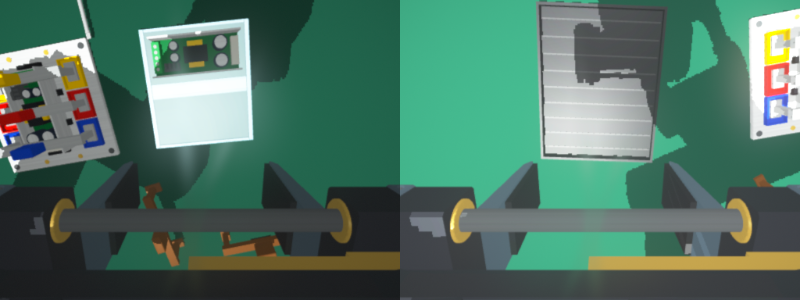

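```bash
python3 - <<'E'
from h import *
im=cv2.imread('pics/w_fixture.png');P=np.load('pics/w_fixture.npy')
hsv=cv2.cvtColor(im,cv2.COLOR_BGR2HSV);H,S,V=cv2.split(hsv)
rg={'red':((H<6)|(H>172)),'yellow':(H>20)&(H<32),'blue':(H>108)&(H<128)}
for n,m in rg.items():
    m=(m&(S>130)&(V>70)).astype(np.uint8)*255; m[200:]=0
    k,l,st,c=cv2.connectedComponentsWithStats(m)
    for i in range(1,k):
        if st[i,4]<40: continue
        r=cv2.minAreaRect(np.argwhere(l==i)[:,::-1].astype(np.float32))
        print(n,st[i],'cen',c[i],'rect',np.round(np.hstack([r[0],r[1],r[2]]),1),'z20',cast(c[i],.02,'wrist',P)[0][:2],'rect20',cast(r[0],.02,'wrist',P)[0][:2],'z97',cast(c[i],.097,'wrist',P)[0][:2])
crop=cv2.resize(im[10:205,150:350],None,fx=3,fy=3,interpolation=cv2.INTER_CUBIC)[:600]
cv2.imwrite('pics/crop1.png',crop)
E
```

```text
red [290  85  28  17 225] cen [302.7689  91.5333] rect [303.8  92.5  12.7  26.9  78.7] z20 [ 0.5902 -0.0925] rect20 [ 0.589  -0.0938] z97 [ 0.5908 -0.082 ]
red [190 103  27  18 236] cen [202.1017 110.1864] rect [203.1 111.4  13.9  25.5  78.1] z20 [0.5687 0.0285] rect20 [0.5672 0.0273] z97 [0.5734 0.0158]
red [242 108  31  20 443] cen [256.9571 117.6501] rect [256.9 117.4  15.9  29.3  80.5] z20 [ 0.5597 -0.0379] rect20 [ 0.5599 -0.0378] z97 [ 0.5662 -0.0379]
red [294 112  27  15 247] cen [307.1377 119.4251] rect [307.4 118.9  10.5  26.1  80.5] z20 [ 0.5575 -0.0991] rect20 [ 0.558  -0.0994] z97 [ 0.5644 -0.0873]
red [196 131  27  14 209] cen [208.9809 138.1962] rect [209.  137.7   9.6  24.9  78.7] z20 [0.5348 0.0216] rect20 [0.5354 0.0215] z97 [0.546  0.0102]
yellow [459  17  34  12 245] cen [476.      21.7469] rect [475.2  21.5   8.5  33.9  82.4] z20 [ 0.6653 -0.2844] rect20 [ 0.6655 -0.2835] z97 [ 0.6515 -0.2371]
yellow [284  41  29  14 206] cen [297.7961  46.7379] rect [297.9  47.3   8.8  28.2  78.7] z20 [ 0.6396 -0.0849] rect20 [ 0.6389 -0.085 ] z97 [ 0.6307 -0.0758]
yellow [457  4
[... 839 characters left out ...]
.2  25.6  81.9] z20 [ 0.5409 -0.103 ] rect20 [ 0.5388 -0.1028] z97 [ 0.551  -0.0904]
blue [198 142  25  19 122] cen [207.4426 148.459 ] rect [211.5 150.   14.9  24.3  71.6] z20 [0.5219 0.0241] rect20 [0.52   0.0191] z97 [0.5356 0.0122]
blue [249 154  29  20 448] cen [262.9911 163.9286] rect [262.6 163.8  16.9  27.5  80.5] z20 [ 0.502  -0.0455] rect20 [ 0.5021 -0.0449] z97 [ 0.5195 -0.044 ]
blue [301 157  25   7  82] cen [313.0244 160.2561] rect [313.  160.2   3.1  24.7  80.5] z20 [ 0.5066 -0.1087] rect20 [ 0.5067 -0.1087] z97 [ 0.5233 -0.0951]
blue [206 175  17   6  59] cen [213.2542 177.322 ] rect [213.9 177.1   3.8  16.6  80.5] z20 [0.4845 0.0183] rect20 [0.4848 0.0174] z97 [0.5054 0.0076]
```

View pics/crop1.png

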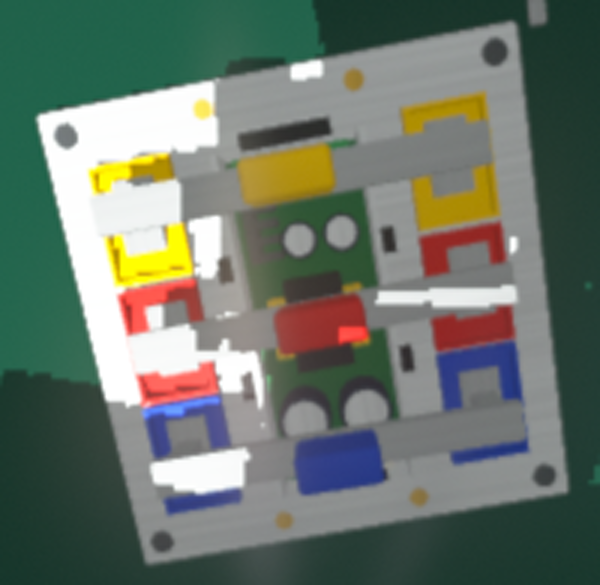

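```bash
python3 - <<'E'
from h import *
im=cv2.imread('pics/w_fixture.png');P=np.load('pics/w_fixture.npy')
H,S,V=cv2.split(cv2.cvtColor(im,cv2.COLOR_BGR2HSV))
rg={'red':((H<6)|(H>172)),'yellow':(H>20)&(H<32),'blue':(H>108)&(H<128)}
for n,m in rg.items():
    m=(m&(S>110)&(V>60)).astype(np.uint8)*255; m[200:]=0;m[:,350:]=0
    m=cv2.morphologyEx(m,cv2.MORPH_OPEN,np.ones((2,2)))
    pts=np.argwhere(m>0)[:,::-1].astype(np.float32)
    c=[]
    for a,b,z in((150,232,.02),(275,350,.02),(228,280,.097)):
        p=pts[(pts[:,0]>a)&(pts[:,0]<b)]
        w=cast(p,z,'wrist',P)[:,:2].astype(np.float32); r=cv2.minAreaRect(w);c.append(np.array(r[0]))
        print(n,np.array(r[0]),np.array(r[1])*1e3,round(r[2],1))
    d=c[0]-c[1];yaw=np.degrees(np.arctan2(-d[0],d[1]))
    print('  seat',(c[0]+c[1])/2,'span',np.linalg.norm(d),'yaw',yaw)
# parking from top
t=cv2.imread('pics/top0.png')
g=t.max(2);m=((g<70)).astype(np.uint8);m[:, :90]=0;m[:,178:]=0;m[:155]=0;m[258:]=0
m=cv2.morphologyEx(m,cv2.MORPH_OPEN,np.ones((5,5)))
H,S,V=cv2.split(cv2.cvtColor(t,cv2.COLOR_BGR2HSV)); m[S>110]=0
w=cast(np.argwhere(m>0)[:,::-1],.014)[:,:2].astype(np.float32);print('park',cv2.minAreaRect(w))
# blister outline from top
m=((V>120)&(S<90)).astype(np.uint8);m[:135]=0;m[225:]=0;m[:,:305]=0;m[:,395:]=0
m=cv2.morphologyEx(m,cv2.MORPH_OPEN,np.ones((3,3)))
w=cast(np.argwhere(m>0)[:,::-1],.01)[:,:2].astype(np.float32);print('blis',cv2.minAreaRect(w))
m2=cv2.imread('pics/w_blister.png')
a=cv2.resize(m2[10:200,160:340],None,fx=3,fy=3,interpolation=cv2.INTER_CUBIC)
cv2.imwrite('pics/crop2.png',a)
E
```

```text
red [0.5512 0.0235] [47.0437 31.8314] 9.9
red [ 0.5727 -0.0978] [45.6997 31.9562] 10.2
red [ 0.5651 -0.0386] [16.1458 29.2559] 10.7
  seat [ 0.5619 -0.0372] span 0.12310978111268706 yaw 10.050177427600339
yellow [0.6041 0.0216] [52.7288 67.8298] 29.6
yellow [ 0.5642 -0.0927] [160.013   36.6565] 3.3
yellow [ 0.6062 -0.0316] [38.2687 69.2741] 89.7
  seat [ 0.5842 -0.0356] span 0.12100692496364113 yaw -19.240926456627157
blue [0.5041 0.0161] [46.0521 31.3806] 9.7
blue [ 0.5223 -0.0898] [46.7705 66.4501] 12.1
blue [ 0.5187 -0.0444] [18.3962 28.9431] 8.9
  seat [ 0.5132 -0.0368] span 0.107458234947993 yaw 9.751104242886306
park ((0.0, 0.0), (0.0, 0.0), 0.0)
blis ((0.599193274974823, -0.28136852383613586), (0.1923188865184784, 0.17162318527698517), 5.331998825073242)
```

View pics/crop2.png

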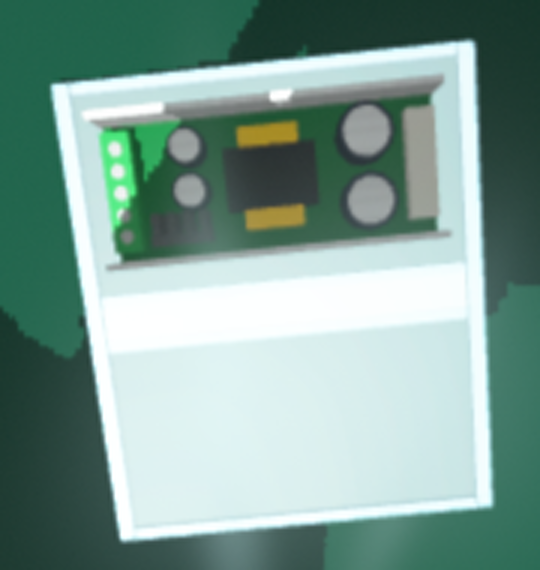

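```bash
cat >> h.py <<'E'
def rot2(a): c,s=np.cos(np.radians(a)),np.sin(np.radians(a));return np.array([[c,-s],[s,c]])
SY=10.05; RED=np.array([.5619,-.0372])
OFF=dict(yellow=(.003+.048,.001),red=(.003,-.002),blue=(.004-.048,.0005))
def pickxy(n): return RED+rot2(SY)@np.array(OFF[n])
def rep(s): print(s,'t%.1f'%ctrl.current_t(),'p',ctrl.current_tool_pos(),'F',ctrl.current_contact_force(),'w%.3f g%.1f'%(ctrl.current_grip_width(),ctrl.current_grasp_force()))
E
python3 - <<'E'
from h import *
t=cv2.imread('pics/top0.png');V=t.max(2)
m=(V<55).astype(np.uint8);m[:, :85]=0;m[:,180:]=0;m[:150]=0;m[265:]=0
m=cv2.morphologyEx(m,cv2.MORPH_OPEN,np.ones((5,5)))
k=cv2.findContours(m,0,2)[0];k=max(k,key=cv2.contourArea)
w=cast(k[:,0],.014)[:,:2].astype(np.float32);r=cv2.minAreaRect(w);print('park',r);print(cv2.boxPoints(r))
P=np.load('pics/w_blister.npy')
c=cast(np.array([(110,353),(463,320),(478,500),(130,526)])/3+[160,10],.01,'wrist',P)[:,:2]
print('pocket',c,c.mean(0),np.linalg.norm(np.diff(c,axis=0),axis=1))
d=c[0]-c[1]+c[3]-c[2];print(np.degrees(np.arctan2(-d[0],d[1])))
for n in OFF:print(n,pickxy(n))
E
```

```text
Traceback (most recent call last):
ValueError: max() iterable argument is empty
```

```bash
python3 - <<'E'
from h import *
t=cv2.imread('pics/top0.png').astype(int);V=t.max(2)
print(t[200,110],t[200,80],t[230,150])
m=((t.max(2)-t.min(2)<35)&(V<110)).astype(np.uint8);m[:, :85]=0;m[:,180:]=0;m[:150]=0;m[265:]=0
m=cv2.morphologyEx(m,cv2.MORPH_OPEN,np.ones((3,3)))
k=cv2.findContours(m,0,2)[0];k=max(k,key=cv2.contourArea)
w=cast(k[:,0],.014)[:,:2].astype(np.float32);r=cv2.minAreaRect(w);print('park',r);print(cv2.boxPoints(r))
P=np.load('pics/w_blister.npy')
c=cast(np.array([(110,353),(463,320),(478,500),(130,526)])/3+[160,10],.01,'wrist',P)[:,:2]
print('pocket',c,c.mean(0),np.linalg.norm(np.diff(c,axis=0),axis=1))
d=c[0]-c[1]+c[3]-c[2];print(np.degrees(np.arctan2(-d[0],d[1])))
for n in OFF:print(n,pickxy(n))
E
```

```text
[85 87 87] [ 91 122  46] [105 106 107]
park ((0.5394442677497864, 0.3005192279815674), (0.1930740624666214, 0.24031907320022583), 87.79570770263672)
[[0.4157 0.2087]
 [0.6558 0.1994]
 [0.6632 0.3924]
 [0.4231 0.4016]]
pocket [[ 0.5797 -0.211 ]
 [ 0.5931 -0.3585]
 [ 0.5156 -0.3689]
 [ 0.5039 -0.2158]] [ 0.548  -0.2885] [0.1481 0.0782 0.1536]
4.77142696327462
yellow [ 0.6119 -0.0273]
red [ 0.5652 -0.0386]
blue [ 0.5185 -0.0444]
```

```bash
cat >> h.py <<'E'
PC=np.array([.5394,.3005]);PY=-2.2
PARK={n:PC+rot2(PY)@np.array([x,0]) for n,x in dict(yellow=.07,red=0,blue=-.07).items()}
ZF,ZP,UP=.063,.054,.21
def lift_from(xy,z,yaw,open_=.385):
    ctrl.command_gripper(open_)
    ctrl.goto([*xy,z+.06],R(yaw)); ctrl.move_l([*xy,z],.1)
    ctrl.command_gripper(0); ctrl.sleep(.2); rep('grip')
    ctrl.move_l([*xy,UP],.15); rep('up')
def put(xy,z,yaw,open_=.385):
    ctrl.goto([*xy,UP],R(yaw)); ctrl.move_l([*xy,z+.012],.15)
    c=ctrl.move_l([*xy,z-.003],.02,contact_N=6); rep(f'down {c}')
    ctrl.command_gripper(open_); ctrl.move_l([*xy,z+.06],.15)
E
python3 - <<'E'
from h import *
p=pickxy('yellow'); ctrl.command_gripper(.385); ctrl.goto([*p,UP],R(SY+90)); rep('above')
lift_from(p,ZF,SY+90); put(PARK['yellow'],ZP,PY+90)
rep('end'); cv2.imwrite('pics/top1.png',ctrl.read_camera('top'))
E
```

```text
above t7.9 p [ 0.612  -0.0269  0.2101] F [-0.0046  0.0091  0.3691] w0.385 g0.0
grip t10.0 p [ 0.6121 -0.0273  0.0633] F [-0.9198  0.004   6.2197] w0.155 g30.0
up t11.1 p [ 0.6114 -0.0273  0.209 ] F [ 1.0434 -0.7632 -1.4608] w0.151 g30.0
down True t14.0 p [0.6094 0.2978 0.0541] F [-0.8529  0.189   5.8628] w0.153 g30.0
end t15.1 p [0.6091 0.2977 0.1135] F [ 0.3839 -0.8201  0.2709] w0.389 g0.0
```

View pics/top1.png

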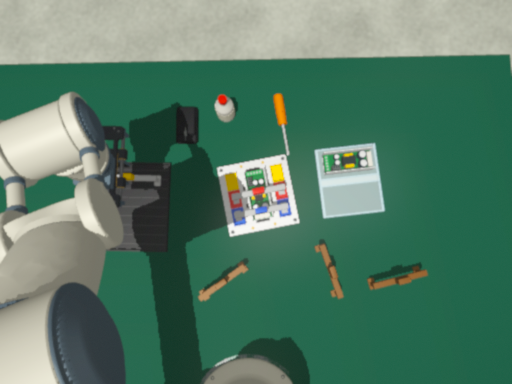

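```bash
python3 - <<'E'
from h import *
ctrl.move_l([*ctrl.current_tool_pos()[:2],UP],.25)
for n in('red','blue'):
    p=pickxy(n); ctrl.goto([*p,UP],R(SY+90))
    lift_from(p,ZF,SY+90); put(PARK[n],ZP,PY+90)
    ctrl.move_l([*ctrl.current_tool_pos()[:2],UP],.25)
ctrl.command_gripper(.85)
ctrl.goto([.51,-.036,.25],R(10)); ctrl.sleep(.3); im,P=snap('w_fix2'); rep('look')
cv2.imwrite('pics/top2.png',ctrl.read_camera('top'))
cv2.imwrite('pics/crop3.png',cv2.resize(im[0:215,0:400],None,fx=2,fy=2))
E
```

```text
grip t19.1 p [ 0.5654 -0.0387  0.0634] F [-0.3786  0.5034  6.0784] w0.151 g30.0
up t20.2 p [ 0.5647 -0.0386  0.2091] F [ 0.6302  0.3711 -1.635 ] w0.153 g30.0
down True t23.2 p [0.5393 0.3005 0.0542] F [-0.0194 -0.5618  4.6154] w0.152 g30.0
grip t28.1 p [ 0.5186 -0.0444  0.0632] F [-1.3169  0.2939  6.0051] w0.147 g30.0
up t29.3 p [ 0.518  -0.0443  0.2092] F [ 0.0181  0.28   -2.4911] w0.152 g30.0
down True t32.3 p [0.4694 0.3032 0.054 ] F [ 0.2833 -0.2055  4.8504] w0.151 g30.0
look t36.3 p [ 0.51   -0.0356  0.2499] F [ 0.0564 -0.0293 -0.9277] w0.850 g0.0
```

View pics/crop3.png

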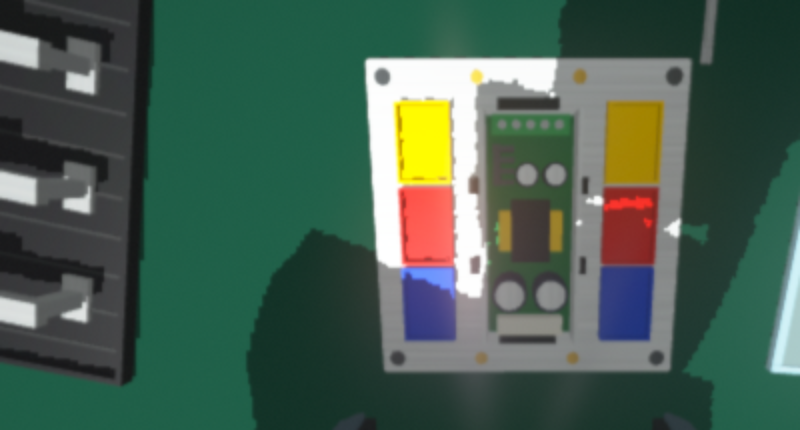

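View pics/top2.png

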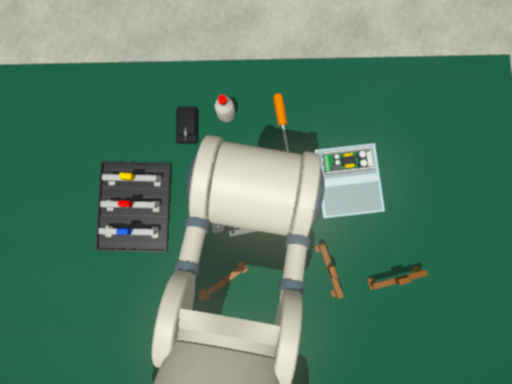

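```bash
python3 - <<'E'
from h import *
P=np.load('pics/w_fix2.npy')
c=cast((265,111),.045,'wrist',P)[0][:2];print('supply',c, rot2(-SY)@(c-RED))
yaw=SY; 
assert np.linalg.norm(c-RED)<.012
ctrl.goto([*c,.12],R(yaw)); ctrl.move_l([*c,.045],.12)
hit=ctrl.move_l([*c,.0245],.04,contact_N=6); rep(f'at {hit}')
if not hit:
    ctrl.command_gripper(0); ctrl.sleep(.3); rep('grip')
    ctrl.move_l([*c,.07],.06); ctrl.move_l([*c,.15],.15); rep('up')
    im,P=snap('w_held'); cv2.imwrite('pics/scene3.png',ctrl.read_camera('scene'))
E
```

```text
supply [ 0.5672 -0.0362] [0.0054 0.0001]
at False t38.4 p [ 0.5672 -0.0362  0.0244] F [-0.188  -0.5779  0.0128] w0.847 g0.0
grip t39.2 p [ 0.5672 -0.0358  0.0247] F [-0.8131  5.1307  2.9023] w0.612 g30.0
up t40.8 p [ 0.5667 -0.0361  0.1492] F [-0.4202 -0.3251 -2.0248] w0.614 g30.0
```

View pics/w_held.png

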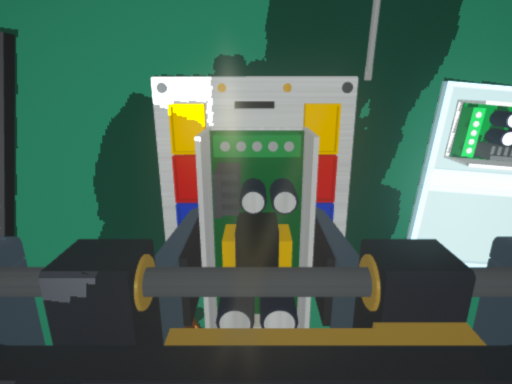

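```bash
python3 - <<'E'
from h import *
P=np.load('pics/w_held.npy'); tp=ctrl.current_tool_pos()
w=cast([(205,130),(311,130)],tp[2]+.026,'wrist',P)[:,:2]
e=(w-tp[:2])@rot2(SY); print(e)
off=e[:,0].mean()-.065; print('off',off); assert abs(off)<.012
B=np.array([.548,-.2885]);by=5.0; yaw=by+90
t=B-rot2(yaw)@np.array([off,0])
ctrl.goto([*t,.13],R(yaw)); rep('above'); ctrl.move_l([*t,.035],.12)
c=ctrl.move_l([*t,.013],.015,contact_N=4); rep(f'down {c}')
E
```

```text
[[ 0.0629  0.0217]
 [ 0.0629 -0.0257]]
off -0.002105900345080125
above t42.6 p [ 0.5479 -0.286   0.1299] F [-0.851   0.2188 -2.4658] w0.617 g30.0
down True t44.6 p [ 0.5477 -0.2864  0.0176] F [ 0.0593 -0.1877  6.5251] w0.613 g30.0
```

```bash
python3 - <<'E'
from h import *
ctrl.command_gripper(.8); p=ctrl.current_tool_pos(); ctrl.move_l([*p[:2],.2],.15)
ctrl.command_gripper(.385)
n='blue'
ctrl.goto([*PARK[n],UP],R(PY+90))
cv2.imwrite('pics/top4.png',ctrl.read_camera('top'))
lift_from(PARK[n],ZP,PY+90); put(pickxy(n),ZF,SY+90)
ctrl.move_l([*ctrl.current_tool_pos()[:2],UP],.25)
ctrl.goto([*PARK['red'],UP],R(PY+90))
cv2.imwrite('pics/top5.png',ctrl.read_camera('top'))
a=cv2.imread('pics/top5.png')[100:260,90:400];cv2.imwrite('pics/top5c.png',cv2.resize(a,None,fx=2.5,fy=2.5,interpolation=cv2.INTER_CUBIC))
E
```

```text
grip t51.5 p [0.4696 0.3033 0.0544] F [-1.6665 -0.3854  6.3658] w0.153 g30.0
up t52.7 p [0.469  0.3029 0.2091] F [ 0.0136 -0.3696 -1.9449] w0.149 g30.0
down True t55.6 p [ 0.5184 -0.0444  0.063 ] F [0.2586 0.1561 3.9256] w0.152 g30.0
```

View pics/top5c.png

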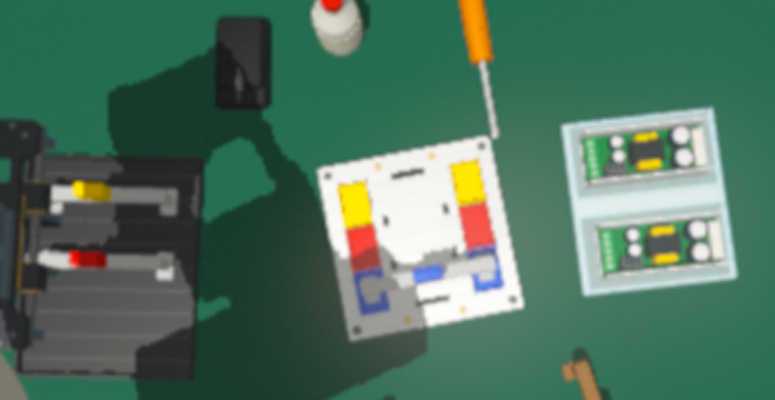

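The crop shows the supply sitting in the pocket (660,245) and the blue bridge seated in blue (430,273). The yellow and red bridges are still parked. The first touch came at z = 0.063, the pick height, so the feet are down. I'll do red and then yellow.

```bash
python3 - <<'E'
from h import *
for n in('red','yellow'):
    ctrl.goto([*PARK[n],UP],R(PY+90))
    lift_from(PARK[n],ZP,PY+90); put(pickxy(n),ZF,SY+90)
    ctrl.move_l([*ctrl.current_tool_pos()[:2],UP],.25)
ctrl.goto([.50,-.036,.26],R(10)); ctrl.sleep(.3); im,P=snap('w_fix5')
ctrl.goto([.48,.3,.25],R(0)); ctrl.sleep(.3);a=ctrl.read_camera('top')[90:250,90:400]; rep('end')
b=cv2.resize(im[0:205,100:420],(620,397))
cv2.imwrite('pics/fin.png',cv2.resize(cv2.vconcat([cv2.resize(a,(620,320)),b]),(516,597)))
E
```

```text
grip t60.9 p [0.5396 0.3006 0.0544] F [-1.5508 -0.2526  5.7928] w0.151 g30.0
up t62.1 p [0.5389 0.3003 0.209 ] F [ 0.0202  0.0343 -1.4676] w0.151 g30.0
down True t65.0 p [ 0.5651 -0.0387  0.063 ] F [-0.4121 -0.6351  4.8542] w0.153 g30.0
grip t70.0 p [0.6096 0.2979 0.0544] F [-1.4738 -0.7007  5.3621] w0.153 g30.0
up t71.2 p [0.6089 0.2976 0.2089] F [ 0.8261 -0.3848 -2.2554] w0.154 g30.0
down True t74.0 p [ 0.6118 -0.0273  0.0632] F [-0.9423  0.179   4.0513] w0.150 g30.0
end t79.0 p [0.4802 0.2995 0.25  ] F [0.574  0.3342 1.0544] w0.383 g0.0
```

View pics/fin.png

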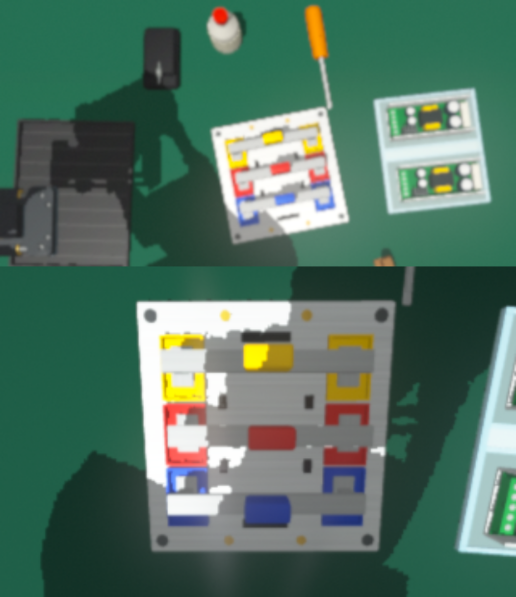

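The picture shows each bridge in the seat of its own colour: yellow (268,355), red (272,437) and blue (267,508). The supply is in the pocket and the glue bottle is still standing.

```bash
python3 -c "
from bench import ctrl
print(ctrl.sign_off())"
```

```text
the job is handed in; nothing more can be done
None
```

The job is handed in at about 79 s: the supply is in the empty blister pocket, all three bridges are back down in the seats of their own colours, and the glue bottle was not touched.

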